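# Set a bench metering valve and lock it

## Robot

A 6-joint arm with a two-finger parallel gripper is mounted at the origin on the work surface. World frame = base frame: x ahead of the robot, y to its left, z up, the work surface at z = 0. Lengths are in mm, angles in rad, forces in N, time in s.
With the tool pointing down it reaches from about 325 to 850 mm from the base axis. Payload 4.4 kg.
Tool frame: the origin (TCP) lies at the very end of the fingers, on their centre line; the grasp point (between the pads) lies manip.grip_depth behind it (manip.grip_depth is the distance from the TCP to the grasp point, in mm); x points along the fingers, y is the direction in which the jaws open and shut, and the axes are right-handed (so a half turn about x gives the same grasp; the last joint's range is limited). The gripper opens to 94 mm and grips with 3 to 60 N. Pads are 16 mm wide; open, the fingers measure 119 mm over their backs; the gripper's body (75 mm by 177 mm) begins 78 mm behind the grasp point.
Start: joints at [-1.359, 0.207, 1.542, -0, 1.393, -0.15], TCP at [203.514, -537.782, 205.447] pointing down, gripper open.
Joint ranges: [-2.73, 2.73], [-0.86, 2.22], [0.23, 2.46], [-1.11, 4.25], [0.08, 2.63], [-2.82, 2.82]. Speed limits (rad/s): [2.79, 2.79, 3.14, 3.14, 3.14, 3.14].

## Interface

Orientations are given as [roll, pitch, yaw] about the fixed x, y, z axes, in that order (R = Rz(yaw) Ry(pitch) Rx(roll)).
In Python, from cell import telemetry, cams, ticket, manip gives the robot as it stands.
- The arm moves only by the tool play_rows, never from a script. Its argument "plan" is one flat list of numbers, 7 for each row, row after row: the shift along the tool's x, y, z scaled (see below), then the turn, a rotation vector about the tool's x, y, z scaled (see below), then the closure, from -1 (fully open) to 1 (shut), so that 0 is half open. In form: [x, y, z, ax, ay, az, hand, x, y, z, ax, ay, az, hand, ...]. A call has 1 to 10 rows; each row shifts and turns the commanded pose from where the row before left it, along the tool's axes as they then stand; what a row does not reach is not made up. The controller multiplies each number of a shift by 250 mm and each number of a turn by 120 degrees. A row lasts 1/8 s, in which the tool goes at most 62.5 mm and 10.7 degrees, less where a joint would pass 70% of its speed; a pose out of reach is approached as far as the arm can. A call with a number of a shift or a turn outside -1 to 1 is refused whole. A call with a gripper value outside its range is refused whole. The fingers move at their own pace and stop on an object; "force" is the grip in N (left out, the last holds). Time passes only in rows, so rows that do not move let the fingers close. It gives the time, the measured TCP pose, the force and the opening at its end, in the units of the state.
- telemetry.state(): the state, without advancing time (a new reading comes with each control period).
- cams.grab_frame(name): name is "scene" or "top" or "wrist"; returns a dict with "color" (420x560x3 uint8, red, green, blue), "range_z" (420x560 float32, mm along the optical axis (not along the pixel's ray), 0 where there is no reading), "K" (3x3 intrinsics, pixels), "rvec" (rotation vector, rad) and "tvec" (3), from world to camera coordinates, as OpenCV has them. Camera axes: x right, y down, z forward; pixel columns grow to the right and rows downward; lengths in mm; the calibration is good to about 2 mm. A picture is of the moment at which its call begins.
- ticket.job_done(): hands the job in, once; it reports no verdict.
The state is a dict: "t": time; "qpos": joint angles; "qvel": joint speeds; "tau": joint torques, N m; "ee_pos": TCP position; "orientation": TCP orientation; "force": force on the tool from outside, world axes, zero at the start; "moment": the same for the moment, N m; "width": finger opening in mm.
Only numpy, scipy, OpenCV 4.12 (cv2) and the standard library are available. Lean on these libraries where they do the work, as an engineer would, in place of code of your own. Each camera call takes 0.05 s, during which the arm holds its last target. There are 200 camera calls.

## Task

Turn the valve's knob counter-clockwise (seen from above) until its pointer lines up with the small index clip on the scale disc. Then, leaving the knob at that setting, push the lock ring's upright peg round clockwise until the ring meets its spring washer and tighten it to about 0.8 N m (a push of about 13.5 N on the peg), firm but not overtightened. Finally let go, without disturbing the beaker, bottle and jar standing near.

Things in the scene. Friction and masses are not known exactly. Their poses are not given: they have to be found in the camera images.
- valve: Metering valve with a vertical axis, fixed to the bench. Origin on the axis at bench level, z up. A grey base plate 130 (x) x 120 (y) x 12 mm carries a steel body with two pipe stubs along +-y below 35 mm height, then (bottom to top) the lock ring (radius 41 mm, 32 to 44 mm high), a round dark steel scale disc (radius 36 mm, 47 to 52 mm high) with white ticks, and the black knob. Nothing of it moves except the knob, the lock ring and the washer.
- knob_grip (a point): On the knob's axis, 78 mm above the bench, at the mid-part of its bar grip. The bar is 38 mm long, 13 mm thick and stands from 60 to 90 mm above the bench, on a skirt of radius 20 mm. Its own x axis runs along the bar towards the pointer, so the fingers close along its y. Turns about the vertical axis with about 0.12 N m of friction and stays where it is left.
- pointer (a point): Just off the free end of the white pointer at the foot of the knob, 29 mm from the axis, 56 mm above the bench. It turns with the knob.
- mark (a point): Inner end of the index clip, a small brass clip (12 x 6 x 12 mm, top 59 mm above the bench) fixed on the rim of the scale disc; the point lies 29 mm from the axis, 56 mm above the bench. The pointer is set when pointer coincides with this point.
- knob (a joint): Turn of the knob, rad, growing counter-clockwise seen from above, 0 to 3. It starts 0.65 to 1.45 rad short of the index clip.
- peg (a point): On the lock ring's upright round steel peg, 75 mm above the bench. The peg is 12 mm in diameter, stands from 42 to 88 mm above the bench, 58 mm from the valve's axis, at the end of a steel arm 14 mm wide on the lock ring (arm 32 to 42 mm high). Clockwise (seen from above) tightens. The ring first turns freely with about 1.4 N at the peg for 0.85 to 1.25 rad (where it meets the washer differs and is not measured), then it winds the washer.
- washer (a joint): Turn of the spring washer under the lock ring, rad: 0 while the ring is loose; it grows as the met ring is tightened, and stays when let go. It starts to move at about 0.5 N m (8.6 N on the peg) and needs 10 N m more per rad, so 0.6 N m (10.3 N) gives 0.01 and 1.0 N m (17 N) gives 0.05.
- beaker_mid (a point): Centre of a bystander: glass beaker, 68 mm wide, 90 mm high. Leave alone.
- flask_mid (a point): Centre of a bystander: grey bottle, 60 mm wide, 100 mm high. Leave alone.
- jar_mid (a point): Centre of a bystander: white jar, 64 mm wide, 70 mm high. Leave alone.
Not all that is in view belongs to the job. Of the things like the valve, leave any that is orange or turquoise; of the rest the smaller one is meant.

How it is judged (in metres and radians):
On the way, in this order (a step that is already met when the one before it is completed fails the run):
1. the pointer is lined up with the index clip while the lock ring is still loose (horizontal distance between pointer and mark below 0.0035 m and value of joint washer below 0.005 rad), for 0.2 s.
2. the lock ring is tight on its washer (value of joint washer above 0.01 rad and horizontal distance between pointer and mark below 0.0035 m), for 0.2 s.
At the end, for the whole second after the job is handed in: The knob's pointer is within 3.5 mm (7 degrees) of the index clip, and the lock ring is tight: the washer is wound by 0.01 to 0.05 rad (0.6 to 1.0 N m) (all of step 2 and value of joint washer below 0.05 rad); the robot touches nothing.
It fails at once if the lock ring is overtightened (washer wound beyond 0.05 rad, more than about 1.0 N m) (value of joint washer above 0.05 rad).
It fails at once if the beaker is shifted by more than 15 mm (distance of beaker_mid from where it was at the start of the episode above 0.015 m).
It fails at once if the grey bottle is shifted by more than 15 mm (distance of flask_mid from where it was at the start of the episode above 0.015 m).
It fails at once if the white jar is shifted by more than 15 mm (distance of jar_mid from where it was at the start of the episode above 0.015 m).
It also fails if it takes over 69 s, if anything falls off the work surface, if the arm or the gripper's body presses on something with over 40 N, if the wrist force passes 120 N, or if a joint passes its speed limit or range.

## Working session

There is one attempt and no reset: what is moved stays moved. The work goes in short steps, Python scripts to look and compute and a tool call to move; the robot and the scene stay as the last step left them, time stands still between calls to the robot, and variables do not carry over. Pictures are saved under pics/ and viewed, on a budget of 10 in all, crops included, one or two more only if the job needs it, and the job is handed in when it is done.

Besides the shell and the picture viewer there is one more tool, called after "Call:" as name(argument=value, ...) on one line, values as JSON. play_rows: Moves the arm, as the interface text tells. Shifts and turns lie within -1 to 1; 1 stands for 250 mm of shift or 120 degrees of turn. Its arguments: {"type":"object","properties":{"plan":{"type":"array"},"force":{"type":"number"}},"required":["plan"]}

```bash
ls; mkdir -p pics; python3 - <<'E'
from cell import telemetry,cams,manip
import cv2,numpy as np
print(telemetry.state(), manip.grip_depth)
for n in("scene","top"):
    f=cams.grab_frame(n); cv2.imwrite(f"pics/{n}0.png",f["color"][:,:,::-1]); np.savez(f"{n}0.npz",**f)
    print(n,f["K"].tolist(),f["rvec"],f["tvec"])
a=[cv2.imread(f"pics/{n}0.png") for n in("scene","top")]
cv2.imwrite("pics/both0.png",cv2.resize(np.vstack(a),(0,0),fx=.71,fy=.71))
E
```

```text
pics
{'t': 0.0, 'qpos': array([-1.35951074e+00,  2.07405869e-01,  1.54292290e+00, -1.24573865e-05,
        1.39351754e+00, -1.50498026e-01]), 'qvel': array([-0.00064505, -0.00014538,  0.00013636,  0.00103524,  0.00036007,
        0.00010828]), 'tau': array([-1.36164257e-03, -3.70879197e+01, -2.81418067e+01,  6.96960138e-02,
        3.60335188e-02, -1.66088462e-04]), 'ee_pos': array([ 203.33345441, -536.98986251,  204.31358094]), 'orientation': array([-1.71585562,  1.56854264,  1.78752286]), 'force': array([ 0.18595631, -0.37549046,  0.13110368]), 'moment': array([-0.00488789,  0.00016284, -0.00647178]), 'width': 93.91410076524934} 18.8
scene [[538.04190425172, 0.0, 287.5878881404024], [0.0, 538.04190425172, 209.0611254036136], [0.0, 0.0, 1.0]] [ 0.6838996   2.67038952 -1.02922601] [ 482.24591216 -152.06634655 1250.97599505]
top [[414.71138249180444, 0.0, 277.08940119012146], [0.0, 414.71138249180444, 217.38112709733377], [0.0, 0.0, 1.0]] [ 2.1377207  -2.14846586  0.14807774] [  8.92672768 561.95365347 979.91845928]
```

View pics/both0.png

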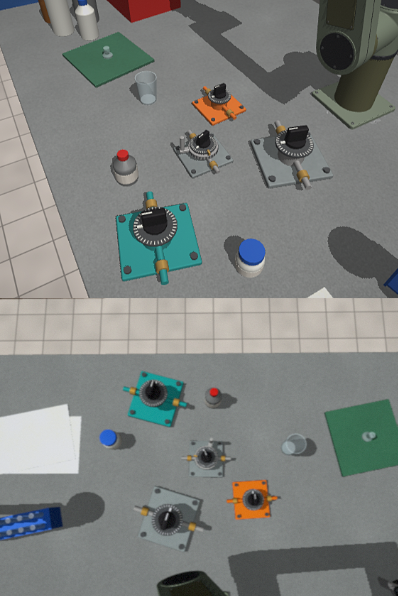

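The valve-like things, in full-resolution top pixels, are turquoise (217,132), orange (356,282), large grey (237,312) and small grey (291,224). The small grey one is meant, so I'll check it in a close crop.

```bash
cat > h.py <<'E'
import cv2,numpy as np
def ray(f,uv,z):
    R=cv2.Rodrigues(f["rvec"])[0]; t=np.ravel(f["tvec"]); C=-R.T@t
    d=R.T@np.linalg.inv(f["K"])@np.array([*uv,1.]); return C+d*(z-C[2])/d[2]
def proj(f,P):
    return cv2.projectPoints(np.array(P,float).reshape(-1,3),f["rvec"],f["tvec"],f["K"],None)[0][:,0]
E
python3 - <<'E'
from h import *
t=np.load("top0.npz");s=np.load("scene0.npz")
a=t["color"][184:264,241:341,::-1]; 
c=ray(t,(291,224),78);print(c); u=proj(s,c)[0].astype(int);print(u)
b=s["color"][u[1]-40:u[1]+60,u[0]-50:u[0]+50,::-1]
cv2.imwrite("pics/c1.png",np.hstack([cv2.resize(a,(500,400),interpolation=2),cv2.resize(b,(300,400),interpolation=2)]) if 0 else np.hstack([cv2.resize(a,(450,360),interpolation=2),cv2.resize(b,(350,360),interpolation=2)]))
for n,p,z in(("beaker",(412,206),0),("bottle",(300,137),100),("jar",(154,197),70)):print(n,ray(t,p,z))
E
```

```text
[540.56622881 -26.95399555  78.        ]
[286 191]
beaker [ 595.52023679 -339.78203002    0.        ]
bottle [746.64980775 -49.75087816 100.        ]
jar [609.06444832 302.65245016  70.        ]
```

View pics/c1.png

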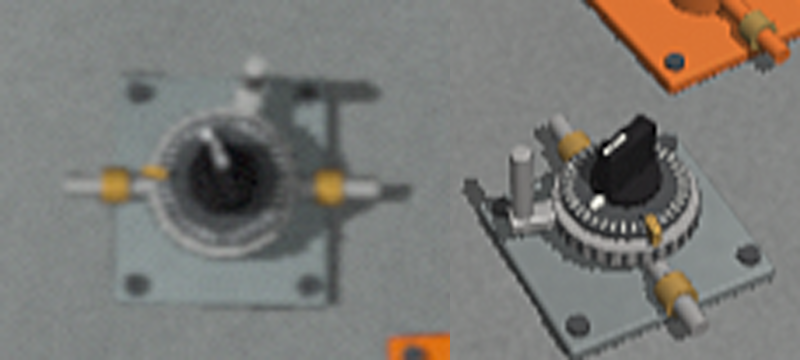

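The choice holds: the small grey valve, with its clip at top px (275,222) and pointer about (287,214). The peg is at about (298,200). Next I'll go above it.

```bash
cat >> h.py <<'E'
from scipy.spatial.transform import Rotation as Ro
def st():
    from cell import telemetry
    s=telemetry.state(); return s,np.array(s["ee_pos"]),Ro.from_euler("xyz",s["orientation"]).as_matrix()
def delta(P,jaw):
    """shift in tool axes /250 and tool-x turn /120 to reach TCP P with jaw axis (tool y) at angle jaw deg"""
    s,p,R=st(); a=np.degrees(np.arctan2(R[1,1],R[0,1]))
    d=(jaw-a+90)%180-90          # world ccw turn needed
    tx=-d if R[2,0]<0 else d     # tool x is down
    print("jaw",round(a,2),"ccw turn",round(d,2),"ax/120",round(tx/120,4),"shift/250",np.round(R.T@(np.array(P)-p)/250,4),"ee",p.round(1),"xdir",R[:,0].round(3),"q6",s["qpos"][5].round(3),"F",s["force"].round(2),"w",round(s["width"],1),"t",s["t"])
E
python3 - <<'E'
from h import *
delta((541,-27,204),-70)
E
```

```text
jaw -69.27 ccw turn -0.73 ax/120 0.0061 shift/250 [ 0.0051 -1.4301 -1.9853] ee [ 203.4 -537.1  204.4] xdir [-0.     0.002 -1.   ] q6 -0.15 F [ 0.44  0.02 -0.61] w 94.1 t 0.1
```

Call:
play_rows(plan=[0,-0.143,-0.1985,0,0,0,0.4,0,-0.143,-0.1985,0,0,0,0.4,0,-0.143,-0.1985,0,0,0,0.4,0,-0.143,-0.1985,0,0,0,0.4,0,-0.143,-0.1985,0,0,0,0.4,0,-0.143,-0.1985,0,0,0,0.4,0,-0.143,-0.1985,0,0,0,0.4,0,-0.143,-0.1985,0,0,0,0.4,0,-0.143,-0.1985,0,0,0,0.4,0,-0.143,-0.1985,0,0,0,0.4], force=25)

```text
t: 1.35
ee_pos: [541.7, -25.9, 205.1]
orientation: [0.121, 1.57, -2.659]
force: [1.0, -0.7, 0.1]
width: 27.9
```

```bash
python3 - <<'E'
from h import *
from cell import cams
for _ in range(4): f=cams.grab_frame("wrist")
delta((541,-27,204),-70)
np.savez("w1.npz",**f); cv2.imwrite("pics/w1.png",f["color"][:,:,::-1])
print(proj(f,[(541,-27,56)]))
R=cv2.Rodrigues(f["rvec"])[0];print(-R.T@np.ravel(f["tvec"]))
E
```

```text
jaw -69.11 ccw turn -0.89 ax/120 0.0074 shift/250 [ 0.0027  0.0008 -0.0009] ee [540.7 -26.9 204.7] xdir [-0.002 -0.    -1.   ] q6 0.997 F [-0.26 -0.42 -0.5 ] w 28.2 t 1.55
[[284.15383055 199.97637702]]
[612.03926336   1.23103682 383.5410115 ]
```

View pics/w1.png

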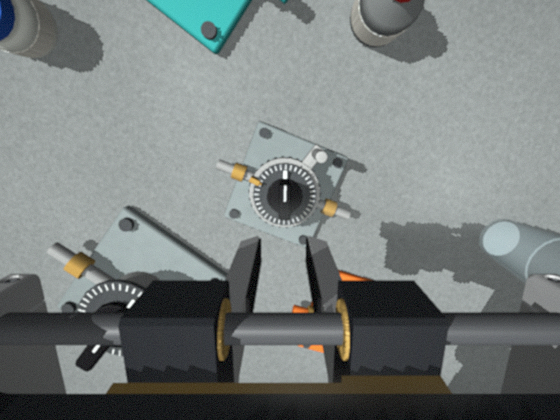

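The wrist image shows the disc centre near (285,191), the clip (256,181), the white bar line pointing up, the peg (320,157) and base screws (265,132), (337,162), (235,213), (305,240). Now for the numbers.

```bash
python3 - <<'E'
from h import *
f=dict(np.load("w1.npz"));c=f["color"]
sc=[ray(f,p,12) for p in((265,132),(337,162),(235,213),(305,240))]
print("screw centre",np.mean(sc,0), sc)
hsv=cv2.cvtColor(c,cv2.COLOR_RGB2HSV)
b=cv2.inRange(hsv,(12,110,110),(32,255,255)); b[:, :200]=0; b[:,350:]=0; b[:150]=0;b[225:]=0
n,l,s,ce=cv2.connectedComponentsWithStats(b)
for i in range(1,n):
    if s[i,4]>5: print("brass",s[i],ce[i].round(1),ray(f,ce[i],59).round(1))
dk=cv2.inRange(hsv,(0,0,0),(180,255,75)); dk[:150]=0;dk[235:]=0;dk[:,:245]=0;dk[:,322:]=0
# silver outer edge: bright-mask around disc
cv2.imwrite("pics/w1c.png",cv2.resize(np.ascontiguousarray(c[140:240,225:345,::-1]),(0,0),fx=6,fy=6,interpolation=cv2.INTER_CUBIC))
E
```

```text
screw centre [546.08389164 -26.85843752  12.        ] [array([601.30646968,  20.58104306,  12.        ]), array([599.3665344 , -74.27242689,  12.        ]), array([492.86289251,  22.01900634,  12.        ]), array([490.79966998, -75.7613726 ,  12.        ])]
brass [232 164  15  17 169] [238.3 171.6] [553.3  30.8  59. ]
brass [250 177  12   9  56] [255.  181.2] [549.9  10.5  59. ]
brass [323 200  14  16 147] [329.6 207.6] [551.6 -77.2  59. ]
```

View pics/w1c.png

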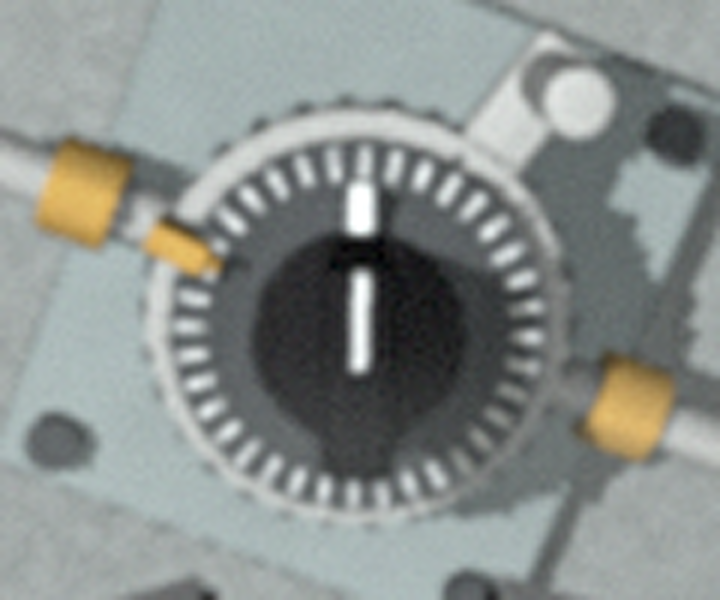

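The close crop gives the disc centre at (360,327) crop px, the clip inner end (217,265) and centre (182,248), pointer tip (360,180) and peg top (580,102).

```bash
python3 - <<'E'
from h import *
f=dict(np.load("w1.npz"))
g=lambda u,v,z: ray(f,(225+u/6-.4,140+v/6-.4),z)[:2]
C=g(360,327,52)
for n,p in dict(tip=(360,180,55),wi=(360,235,55),l1=(361,270,90),l2=(357,372,90),clip=(182,248,59),clipin=(217,265,59),peg=(580,102,88)).items():
    q=g(*p)-C; print(n,q.round(1),np.hypot(*q).round(1),np.degrees(np.arctan2(q[1],q[0])).round(1))
a=g(361,270,90)-g(357,372,90);print("C",C,"bar",np.degrees(np.arctan2(a[1],a[0])))
t=dict(np.load("top0.npz"))
print("top C",ray(t,(291,224),52))
R=f["rvec"];d=C
delta((*C,204),110)
E
```

```text
tip [26.1 10. ] 28.0 21.0
wi [16.7  6.4] 17.9 21.0
l1 [16.5  6.3] 17.7 21.0
l2 [0.1 0.8] 0.8 80.1
clip [ 3.5 36. ] 36.2 84.4
clipin [ 2.8 29. ] 29.2 84.4
peg [ 54.6 -17.1] 57.2 -17.4
C [546.65892953 -25.37984637] bar 18.798648570957695
top C [543.93020049 -27.66158239  52.        ]
jaw -69.11 ccw turn -0.89 ax/120 0.0074 shift/250 [ 0.0027  0.0028 -0.0243] ee [540.7 -26.9 204.7] xdir [-0.002 -0.    -1.   ] q6 0.997 F [-0.26 -0.42 -0.5 ] w 28.2 t 1.55
```

Call:
play_rows(plan=[0.1,0.005,-0.0226,0,0,0,0.4,0.15,0,0,0,0,0,0.4,0.15,0,0,0,0,0,0.4,0.1,0,0,0,0,0,0.4,0.064,0,0,0,0,0,0.4,0,0,0,0,0,0,0.4,0,0,0,0,0,0,1,0,0,0,0,0,0,1,0,0,0,0,0,0,1,0,0,0,0,0,0,1], force=20)

```text
t: 2.8
ee_pos: [546.7, -24.8, 65.7]
orientation: [-1.893, 1.567, 1.61]
force: [-2.7, 5.3, 2.4]
width: 13.1
```

```bash
python3 - <<'E'
from h import *
delta((546.4,-26,63.5),-69.1+63.4)
E
```

```text
jaw -69.29 ccw turn 63.59 ax/120 -0.5299 shift/250 [0.0087 0.0043 0.0027] ee [546.7 -24.8  65.7] xdir [-0.     0.004 -1.   ] q6 1.002 F [-2.68  5.29  2.41] w 13.1 t 2.8
```

Call:
play_rows(plan=[0,-0.004,0,-0.066,0,0,1,0,0,0,-0.066,0,0,1,0,0,0,-0.066,0,0,1,0,0,0,-0.066,0,0,1,0,0,0,-0.066,0,0,1,0,0,0,-0.066,0,0,1,0,0,0,-0.066,0,0,1,0,0,0,-0.066,0,0,1,0,0,0,0,0,0,1,0,0,0,0,0,0,1])

```text
t: 4.05
ee_pos: [544.9, -23.4, 65.7]
orientation: [-2.345, 1.566, 2.265]
force: [-4.9, 5.6, 7.2]
width: 12.6
```

```bash
python3 - <<'E'
from h import *
from cell import cams
delta((546.4,-26,63.5),-5.7)
a=[]
for n in("wrist","scene","top"):
    f=cams.grab_frame(n); u=proj(f,[(546.4,-25.5,56)])[0].astype(int); print(n,u)
    c=f["color"][max(u[1]-40,0):u[1]+40,max(u[0]-50,0):u[0]+50,::-1]; a.append(cv2.resize(np.ascontiguousarray(c),(400,320),interpolation=2)); np.savez(n+"2.npz",**f)
a.append(a[0]*0)
cv2.imwrite("pics/k2.png",np.vstack([np.hstack(a[:2]),np.hstack(a[2:])])[:600])
E
```

```text
jaw -5.87 ccw turn 0.17 ax/120 -0.0014 shift/250 [0.0085 0.0072 0.0096] ee [544.9 -23.4  65.7] xdir [-0.003  0.004 -1.   ] q6 -0.103 F [-4.86  5.62  7.2 ] w 12.6 t 4.05
wrist [284 247]
scene [284 200]
top [290 222]
```

View pics/k2.png

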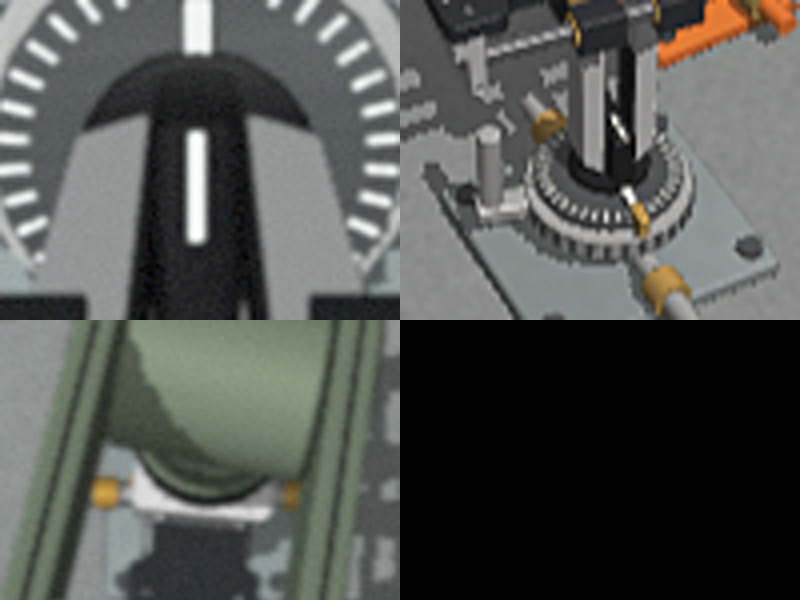

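The scene view shows the pointer meeting the clip. The wrist crop cut the clip off above, so I'll recrop the same frame.

```bash
python3 - <<'E'
from h import *
f=dict(np.load("wrist2.npz"));cv2.imwrite("pics/w2.png",cv2.resize(np.ascontiguousarray(f["color"][150:250,224:344,::-1]),(0,0),fx=6,fy=6,interpolation=2))
c=f["color"];b=cv2.inRange(cv2.cvtColor(c,cv2.COLOR_RGB2HSV),(12,110,110),(32,255,255))[120:250,224:344]
n,l,s,ce=cv2.connectedComponentsWithStats(b)
print([(s[i].tolist(),ce[i].round(1)) for i in range(1,n) if s[i,4]>10])
E
```

```text
[([39, 25, 26, 22, 494], array([51.8, 35.5])), ([55, 63, 9, 22, 165], array([58.6, 72.8]))]
```

View pics/w2.png

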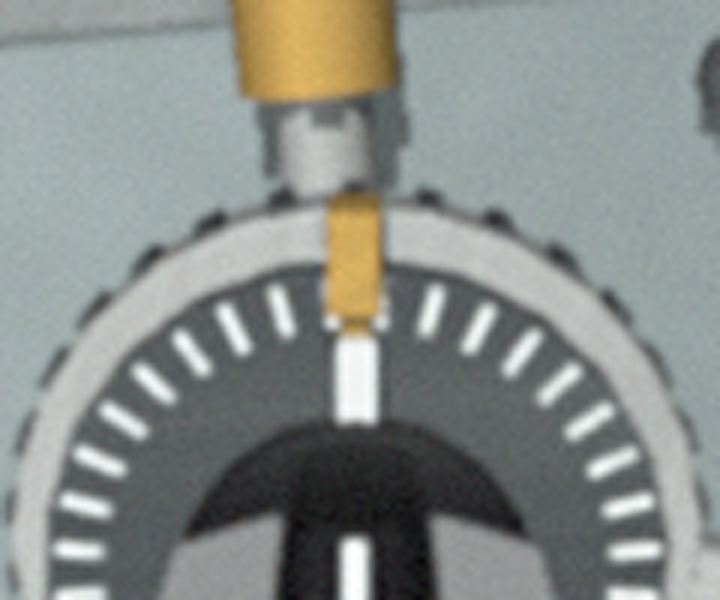

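The pointer (x≈357) and clip (x≈355) line up to within about 0.5 mm. I'll unload the side force, let go and rise.

Call:
play_rows(plan=[0,-0.006,0,0,0,0,1,0,0,0,0,0,0,0.8,0,0,0,0,0,0,0.4,0,0,0,0,0,0,0.4,0,0,0,0,0,0,0.4,-0.1,0,0,0,0,0,0.4,-0.15,0,0,0,0,0,1,0,0,0,0,0,0,1,0,0,0,0,0,0,1])

```text
t: 5.32
ee_pos: [544.5, -25.9, 126.2]
orientation: [-1.553, 1.57, 3.056]
force: [-0.3, 0.5, -0.4]
width: 2.2
```

```bash
cat >> h.py <<'E'
A=np.array([545.6,-24.8])
def at(th,g,z):
    r=np.array([np.cos(th),np.sin(th)]);tc=np.array([-r[1],r[0]]); return [*(A+58*r+g*tc),z]
E
python3 - <<'E'
from h import *
from cell import cams
f=cams.grab_frame("wrist"); np.savez("w3.npz",**f)
delta(at(np.radians(-17.4),22,125),-17.4)
cv2.imwrite("pics/w3.png",f["color"][:,:,::-1])
print(proj(f,[(*A,52),(*at(np.radians(-17.4),0,88),)]))
E
```

```text
jaw -5.92 ccw turn -11.48 ax/120 0.0957 shift/250 [ 0.0015  0.2514 -0.0446] ee [543.9 -25.8 125.5] xdir [-0.002  0.    -1.   ] q6 -0.103 F [-0.67  0.32  0.03] w 0.4 t 5.375
[[283.15244095 215.81619125]
 [356.93016047 243.0498062 ]]
```

View pics/w3.png

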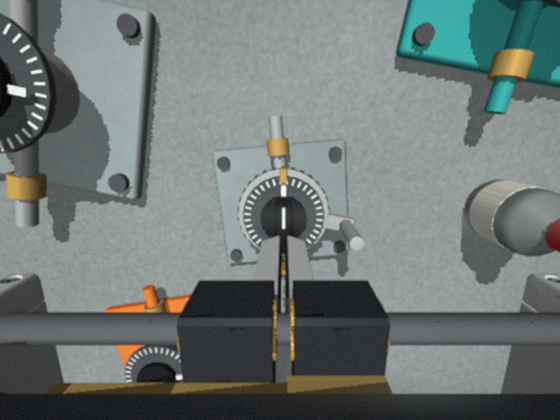

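The knob stayed set when released, and the peg top at (356,243) matches the prediction. I'll come down behind the peg.

Call:
play_rows(plan=[0,0.1257,-0.0223,0,0,0,1,0,0.1257,-0.0223,0,0,0,1,0,0,0,0.048,0,0,1,0,0,0,0.0477,0,0,1,0.1,0,0,0,0,0,1,0.1,0,0,0,0,0,1,0.056,0,0,0,0,0,1,0,0,0,0,0,0,1,0,0,0,0,0,0,1])

```text
t: 6.5
ee_pos: [609.2, -21.4, 63.5]
orientation: [1.709, 1.57, -0.165]
force: [0.4, -0.2, 1.1]
width: 0.2
```

```bash
python3 - <<'E'
from h import *
delta(at(np.radians(-17.4),22,61),-17.4)
_,p,R=st()
d=np.radians(5); a=np.radians(-17.4)
# per-5deg-cw-row shift in tool axes (rotation after shift), start g=14 and g=22
for g in(14,): 
    print(R.T@(np.array(at(a-d,g,0))-np.array(at(a,g,0)))/250, 5/120)
E
```

```text
jaw -17.4 ccw turn -0.0 ax/120 0.0 shift/250 [ 0.01   -0.0067  0.0012] ee [609.2 -21.4  63.5] xdir [ 0.001 -0.    -1.   ] q6 0.127 F [ 0.36 -0.19  1.07] w 0.2 t 6.5
[1.13434940e-06 3.99670906e-03 2.04334605e-02] 0.041666666666666664
```

Call:
play_rows(plan=[0,-0.006,0.03,0,0,0,1,0,0.004,0.0204,0.0417,0,0,1,0,0.004,0.0204,0.0417,0,0,1,0,0.004,0.0204,0.0417,0,0,1,0,0.004,0.0204,0.0417,0,0,1,0,0.004,0.0204,0.0417,0,0,1,0,0.004,0.0204,0.0417,0,0,1,0,0.004,0.0204,0.0417,0,0,1,0,0.004,0.0204,0.0417,0,0,1,0,0,0,0,0,0,1])

```text
t: 7.75
ee_pos: [589.3, -66.0, 64.2]
orientation: [2.317, 1.568, -0.255]
force: [0.5, 0.9, 0.2]
width: 0.5
```

```bash
cat >> h.py <<'E'
def push():
    s,p,R=st(); q=p[:2]-A; z=R[:2,2]; r=R[:2,1]
    print("t",s["t"],"jaw",np.degrees(np.arctan2(r[1],r[0])).round(2),"push",round(-s["force"][:2]@z,2),"radial",round(-s["force"][:2]@r,2),"Fz",s["force"][2].round(2),"r",round(q@r,2),"g",round(-q@z,2),"along",p.round(2))
E
python3 - <<'E'
from h import *
push()
E
```

```text
t 7.75 jaw -57.41 push 0.89 radial 0.46 Fz 0.2 r 58.24 g 14.66 along [589.32 -65.97  64.17]
```

Call:
play_rows(plan=[0,0.0014,0.0061,0.0125,0,0,1,0,0.0014,0.0061,0.0125,0,0,1,0,0.0014,0.0061,0.0125,0,0,1,0,0.0014,0.0061,0.0125,0,0,1,0,0.0014,0.0061,0.0125,0,0,1,0,0,0,0,0,0,1,0,0,0,0,0,0,1])

```text
t: 8.62
ee_pos: [582.5, -70.5, 62.7]
orientation: [-0.683, 1.57, 2.896]
force: [1.5, -0.1, 0.5]
width: 0.5
```

```bash
python3 - <<'E'
from h import *
push()
from cell import cams
f=cams.grab_frame("wrist");g=cams.grab_frame("scene")
push()
u=proj(g,[(*A,56)])[0].astype(int)
b=cv2.resize(np.ascontiguousarray(g["color"][u[1]-40:u[1]+40,u[0]-50:u[0]+50]),(350,280))
cv2.imwrite("pics/p4.png",np.hstack([f["color"][70:350,55:505],b])[:,:,::-1])
E
```

```text
t 8.625 jaw -64.93 push 1.32 radial -0.75 Fz 0.47 r 56.98 g 14.05 along [582.47 -70.46  62.74]
t 8.725 jaw -64.92 push 1.59 radial -0.66 Fz -0.06 r 56.94 g 14.05 along [582.46 -70.41  62.72]
```

View pics/p4.png

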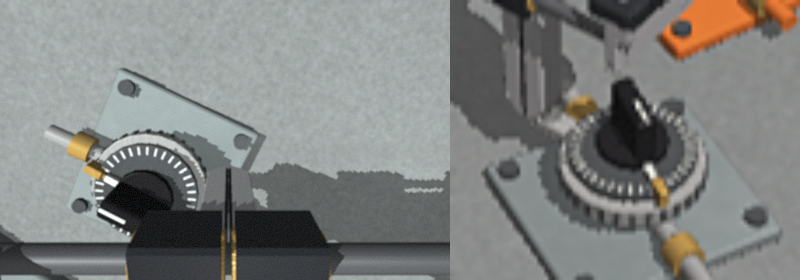

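The ring is being pushed freely at about 1.4 N, with the peg behind the fingers and the knob still set. Next come small steps, with the force checked each time.

Call:
play_rows(plan=[0,0.0009,0.0041,0.0083,0,0,1,0,0.0009,0.0041,0.0083,0,0,1,0,0,0,0,0,0,1])

```text
t: 9.1
ee_pos: [580.8, -71.7, 62.8]
orientation: [-0.689, 1.57, 2.855]
force: [1.0, 0.7, 0.2]
width: 0.6
```

Call:
play_rows(plan=[0,0.0009,0.0041,0.0083,0,0,1,0,0.0009,0.0041,0.0083,0,0,1,0,0,0,0,0,0,1])

```text
t: 9.48
ee_pos: [579.1, -73.0, 62.8]
orientation: [-0.564, 1.57, 2.945]
force: [1.9, -0.0, -0.1]
width: 0.3
```

```bash
python3 -c "
from h import *
push()"
```

```text
t 9.475 jaw -68.93 push 1.75 radial -0.72 Fz -0.07 r 56.99 g 13.94 along [579.1  -72.97  62.84]
```

Call:
play_rows(plan=[0,0.0009,0.0041,0.0083,0,0,1,0,0.0009,0.0041,0.0083,0,0,1,0,0,0,0,0,0,1])

```text
t: 9.85
ee_pos: [578.4, -73.6, 63.0]
orientation: [-3.068, 1.569, 0.407]
force: [4.4, 2.1, -2.6]
width: 0.5
```

Call:
play_rows(plan=[0,0.0009,0.0041,0.0083,0,0,1,0,0,0,0,0,0,1,0,0,0,0,0,0,1])

```text
t: 10.22
ee_pos: [578.2, -73.9, 63.1]
orientation: [-3.106, 1.567, 0.351]
force: [6.1, 2.3, -3.6]
width: 0.2
```

```bash
python3 -c "
from h import *
push()"
```

```text
t 10.225 jaw -71.92 push 6.53 radial 0.31 Fz -3.65 r 56.77 g 15.75 along [578.19 -73.88  63.13]
```

Call:
play_rows(plan=[0,0,0.004,0,0,0,1,0,0,0,0,0,0,1,0,0,0,0,0,0,1])

```text
t: 10.6
ee_pos: [577.9, -74.0, 63.2]
orientation: [3.139, 1.566, 0.313]
force: [7.0, 3.1, -3.9]
width: 0.7
```

```bash
python3 -c "
from h import *
push()"
```

```text
t 10.6 jaw -71.92 push 7.59 radial 0.83 Fz -3.89 r 56.74 g 15.42 along [577.86 -73.95  63.23]
```

Call:
play_rows(plan=[0,0,0.004,0,0,0,1,0,0,0,0,0,0,1,0,0,0.003,0,0,0,1,0,0,0,0,0,0,1,0,0,0,0,0,0,1])

```text
t: 11.22
ee_pos: [577.0, -74.3, 63.3]
orientation: [3.112, 1.564, 0.286]
force: [10.3, 3.3, -5.1]
width: 0.5
```

```bash
python3 -c "
from h import *
push()"
```

```text
t 11.225 jaw -71.93 push 10.85 radial -0.02 Fz -5.14 r 56.76 g 14.49 along [576.98 -74.26  63.3 ]
```

Call:
play_rows(plan=[0,0,0.004,0,0,0,1,0,0,0,0,0,0,1,0,0,0,0,0,0,1])

```text
t: 11.6
ee_pos: [576.5, -74.5, 63.4]
orientation: [3.101, 1.563, 0.275]
force: [9.5, 4.8, -6.5]
width: 0.5
```

```bash
python3 -c "
from h import *
push()"
```

```text
t 11.6 jaw -71.94 push 10.52 radial 1.63 Fz -6.52 r 56.78 g 13.95 along [576.46 -74.45  63.39]
```

Call:
play_rows(plan=[0,0,0.004,0,0,0,1,0,0,0,0,0,0,1,0,0,0,0,0,0,1])

```text
t: 11.98
ee_pos: [575.9, -74.6, 63.4]
orientation: [3.09, 1.562, 0.264]
force: [10.2, 5.5, -6.4]
width: 0.7
```

```bash
python3 -c "
from h import *
from cell import cams
for _ in range(8): push(); cams.grab_frame('wrist')" | cut -c1-110
```

```text
t 11.975 jaw -71.94 push 11.46 radial 2.1 Fz -6.44 r 56.79 g 13.38 along [575.92 -74.64  63.42]
t 12.025 jaw -71.94 push 12.52 radial 1.29 Fz -7.0 r 56.8 g 13.4 along [575.95 -74.65  63.44]
t 12.075 jaw -71.94 push 11.7 radial 2.04 Fz -6.15 r 56.8 g 13.43 along [575.97 -74.64  63.46]
t 12.125 jaw -71.94 push 11.9 radial 1.51 Fz -7.47 r 56.78 g 13.37 along [575.92 -74.64  63.4 ]
t 12.175 jaw -71.94 push 11.19 radial 2.02 Fz -6.29 r 56.8 g 13.38 along [575.93 -74.65  63.41]
t 12.225 jaw -71.94 push 10.7 radial 2.0 Fz -5.99 r 56.81 g 13.39 along [575.94 -74.66  63.42]
t 12.275 jaw -71.94 push 11.69 radial 1.31 Fz -5.84 r 56.79 g 13.4 along [575.95 -74.64  63.42]
t 12.325 jaw -71.94 push 11.32 radial 0.97 Fz -7.51 r 56.79 g 13.41 along [575.95 -74.63  63.41]
```

The mean push is about 11.6 N, or about 0.67 N m. One more small step.

Call:
play_rows(plan=[0,0,0.003,0,0,0,1,0,0,0.003,0,0,0,1,0,0,0,0,0,0,1,0,0,0,0,0,0,1])

```text
t: 12.88
ee_pos: [575.2, -74.9, 63.5]
orientation: [3.08, 1.56, 0.253]
force: [12.2, 5.7, -7.4]
width: 0.4
```

```bash
python3 -c "
from h import *
from cell import cams
for _ in range(8): push(); cams.grab_frame('wrist')" | cut -c1-110
```

```text
t 12.875 jaw -71.95 push 13.34 radial 1.63 Fz -7.43 r 56.81 g 12.63 along [575.22 -74.9   63.52]
t 12.925 jaw -71.95 push 13.51 radial 2.48 Fz -7.52 r 56.79 g 12.63 along [575.21 -74.88  63.53]
t 12.975 jaw -71.95 push 14.34 radial 1.0 Fz -7.62 r 56.82 g 12.63 along [575.21 -74.91  63.53]
t 13.025 jaw -71.95 push 13.2 radial 2.18 Fz -7.08 r 56.81 g 12.65 along [575.23 -74.9   63.53]
t 13.075 jaw -71.94 push 14.09 radial 1.65 Fz -6.99 r 56.8 g 12.65 along [575.24 -74.88  63.54]
t 13.125 jaw -71.95 push 13.25 radial 2.18 Fz -7.51 r 56.82 g 12.62 along [575.21 -74.91  63.54]
t 13.175 jaw -71.95 push 13.42 radial 0.32 Fz -6.83 r 56.79 g 12.63 along [575.21 -74.88  63.51]
t 13.225 jaw -71.95 push 12.53 radial 1.37 Fz -7.08 r 56.82 g 12.63 along [575.21 -74.91  63.53]
```

The mean is 13.5 N, which is on target. I'll back off, rise and check.

Call:
play_rows(plan=[0,0,-0.03,0,0,0,1,0,0,-0.04,0,0,0,1,0,0,-0.03,0,0,0,1,-0.1,0,0,0,0,0,1,-0.2,0,0,0,0,0,1,-0.2,0,0,0,0,0,1,0,0,0,0,0,0,1,0,0,0,0,0,0,1])

```text
t: 14.28
ee_pos: [593.9, -68.8, 187.3]
orientation: [-0.427, 1.569, 3.031]
force: [0.1, -0.3, 0.3]
width: 0.4
```

```bash
python3 - <<'E'
from h import *
push()
from cell import cams
f=cams.grab_frame("wrist");g=cams.grab_frame("scene")
u=proj(g,[(*A,56)])[0].astype(int)
b=cv2.resize(np.ascontiguousarray(g["color"][u[1]-40:u[1]+40,u[0]-50:u[0]+50]),(350,280),interpolation=2)
u=proj(f,[(*A,56)])[0].astype(int);print(u); x0=max(u[0]-75,0);y0=max(u[1]-45,0)
a=cv2.resize(np.ascontiguousarray(f["color"][y0:y0+93,x0:x0+150]),(450,280),interpolation=2)
cv2.imwrite("pics/p5.png",np.hstack([a,b])[:,:,::-1])
E
```

```text
t 14.275 jaw -71.9 push -0.03 radial -0.29 Fz 0.35 r 56.79 g 32.24 along [593.88 -68.77 187.33]
[230 231]
```

View pics/p5.png

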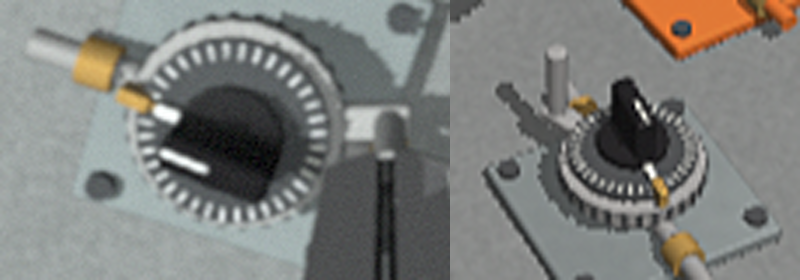

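The pointer still meets the clip in both views, the peg is left where it was pushed, and the gripper is clear with no force on it. Handing in.

```bash
python3 -c "
from cell import ticket; print(ticket.job_done())"
```

```text
the job is handed in; nothing more can be done
None
```

I turned the small grey valve's knob about 63° counter-clockwise onto the index clip. I then pushed the lock ring's peg clockwise until it met the washer, tightened it, let go and handed the job in at about 14.4 s. No verdict was reported.

- **Pointer:** after the knob turn, the wrist view put it within about 0.5 mm of the clip. After the tightening it still met the clip in both the wrist and scene views.
- **Lock ring:** the push averaged 13.5 N over 8 readings, about 0.8 N m. That should wind the washer by about 0.03 rad. This comes from the force reading and its noise is about ±0.7 N; I could not see the washer's turn directly.
- **Disagreement:** the finger travel alone suggested more winding than the force did. The give in the arm and contact seen before the washer moved accounts for the difference.
- **Release and bystanders:** at the end the gripper was clear, reading about 0.3 N or less. I did not go near the beaker, bottle or jar, and I did not measure them again at the end.

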